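Press a culture jar's cap home and hold it

ROBOT

A 6-joint arm with a two-finger parallel gripper is mounted at the origin on the work surface. World frame = base frame: x ahead of the robot, y to its left, z up, the work surface at z = 0. Lengths are in m, angles in rad, forces in N, time in s.
With the tool pointing down it reaches from about 0.35 to 0.775 m from the base axis. Payload 5.5 kg.
Tool frame: the origin (TCP) lies midway between the tips of the shut fingers; the grasp point (between the pads) lies 19 mm behind it; x points along the fingers, y is the direction in which the jaws open and shut, and the axes are right-handed (so a half turn about x gives the same grasp; the last joint's range is limited). The gripper opens to 85 mm and grips with 20 to 120 N. Pads are 22 mm wide; open, the fingers measure 114 mm over their backs; the gripper's body (76 mm by 85 mm) begins 54 mm behind the grasp point. The pads swing forward as they close: fully open they stand 13 mm farther back than shut.
Start: joints at [-1.324, 0.313, 0.046, 1.304, 0, 1.431], TCP at [0.217, -0.533, 0.231] pointing down, gripper open.
Joint ranges: [-2.76, 2.76], [-0.86, 1.69], [-1.03, 1.26], [-2.2, 2.34], [-1.47, 1.5], [-3.14, 3.14]. Speed limits (rad/s): [2.57, 2.57, 3.14, 3.14, 3.14, 3.14].

INTERFACE

Orientations are given as a unit quaternion [w, x, y, z].
In Python, from workcell import env, optics, order, models gives the robot as it stands. The module is installed in compiled form; this text tells all that it offers.
- The arm moves only by the tool servo_tool, never from a script. Its argument "moves" is a list of rows, each a list of 5 numbers: the shift along the tool's x, y, z in cm, then the turn about the tool's x in rad, then the closure, from -1 (fully open) to 1 (shut). A call has exactly 10 rows; each row shifts and turns the commanded pose from where the row before left it, along the tool's axes as they then stand; what a row does not reach is not made up. A row lasts 1/8 s, in which the tool goes at most 62.5 mm and 10.7 degrees, less where a joint would pass 70% of its speed; a pose out of reach is approached as far as the arm can. A call is refused whole if a number of a shift passes 6.25 or a number of a turn 0.188, either way. A call with a gripper value outside its range is refused whole. The fingers move at their own pace and stop on an object; "grip_force" is the grip in N (left out, the last holds). Time passes only in rows, so rows that do not move let the fingers close, or fill a call up. It gives the time, the measured TCP pose, the force and the opening at its end, in the units of the state.
- env.get_state(): the state, without advancing time (a new reading comes with each control period).
- optics.read_camera(name): name is "scene" or "top"; returns a dict with "pixels" (384x512x3 uint8, blue, green, red), "vertical_fov" (degrees; the focal length in pixels is half the picture's height over the tangent of half this angle, whatever the lens; pixels are square), "cx", "cy" (the principal point, pixels), "extrinsics" (4x4, takes a point from world to camera coordinates). Camera axes: x right, y up, looking along -z (the intrinsics and any distortion apply to the point x, -y, -z); pixel columns grow to the right and rows downward; lengths in m; the calibration is good to about 2 mm. A picture is of the moment at which its call begins. There is no depth.
- order.hand_in(): hands the job in, once; it reports no verdict.
Trained networks look in a picture, given as the dict that the camera call returned (one of the last four; its "shot" number tells which), for a name from the list of things; names that differ only in an ending like _2 or _b are one class to them, and where a whole thing is asked for, a point or a joint stands for the part that bears it (a point fixed in the world has none). Each returns a list of dicts, best first, with "conf" (0 to 1); they miss things now and then, are a little off and sometimes report something else, mostly with a low value. They report only what shows in the picture. A call takes as long as a camera call. They do not tell look-alikes from the thing itself.
- models.outline_of(name, picture): "pixels" (384x512 bool, what is visible of it) and "location" ([column, row] in pixels, amid what is visible of it).
- models.pinpoint(name, picture): "location" ([column, row] in pixels: a listed point, or the origin of a listed thing).
The state is a dict: "clock": time; "joint_pos": joint angles; "qvel": joint speeds; "tau": joint torques, N m; "tcp_pos": TCP position; "orientation": TCP orientation; "wrist_force": force on the tool from outside, world axes, zero at the start; "ft_torque": the same for the moment, N m; "finger_gap": finger opening in m.
Only numpy, scipy, OpenCV 4.12 (cv2) and the standard library are available. Lean on these libraries where they do the work, as an engineer would, in place of code of your own. Each camera call takes 0.05 s, during which the arm holds its last target.

TASK

Snap the red cap home on its jar: stand the red-capped jar in the round cup of the cap press's slide, then push the slide by its upright black handle fully in under the press head. Then push the press's black knob down until the rim of the steel collar is about midway up the green band on its stem, never as far as the red band above it, and keep it pressed there: finish while still holding the knob down. Keep the jar upright and leave everything else on the bench where it is.

Things in the scene. Friction and masses are not known exactly. Their poses are not given: they have to be found in the camera images.
- press: Bench cap press, fixed to the table. Origin: on the table surface, straight below the vertical stem's axis; z up. Grey base plate 10 mm thick, reaching x -50..50 mm and y -110..245 mm in its frame, with two low guide strips (18 mm high) along y. A blue column (x -25..25, y -100..-60 mm) carries a blue head (x -21..21, y -100..21, z 150..180 mm) that overhangs the slide; a steel collar of radius 15 mm on the head ends at z 186 mm and the stem comes up through it.
- slide (a joint): Travel of the press's slide, m: 0 = fully out (cup 130 mm to +y of the stem axis, in the press's frame), 0.13 = fully in against its stop, with the cup right under the stem. It moves along the press's -y. About 2.5 N of friction plus light damping; stays where it is left. Starts at 0 to 0.03.
- cup_floor (a point): Centre of the inner floor of the slide's grey round cup, on which the jar stands; 23 mm above the table. Cup inside radius 30 mm at the floor, flaring to 33 mm at the rim, which is 19 mm above this floor; outside radius 37 mm. Axes as the press's.
- slide_handle (a point): Top of the slide's upright black handle, a round post 18 mm in diameter with a yellow ring, 85 mm to the press's +y from the cup's centre; top 110 mm and lower end 20 mm above the table. Moves with the slide.
- jar: The jar to be capped: glass, 52 mm diameter (straight from 3 to 60 mm above its foot), with a red cap of 54 mm diameter (67 to 83 mm above its foot at the start; top at 80 mm when home). 0.15 to 0.25 kg. Origin: centre of its underside, z up.
- cap (a joint): How far the red cap has been pushed down onto the jar, m: 0 = proud by 3 mm (start), 0.003 = home. Moves at about 2.5 N, stays where it is left.
- press_stem (a joint): How far the stem is pressed down, m: 0 = up (start), mechanical stop at 0.036. A spring returns it: about 2.4 N at 0, plus 0.15 N per mm. The collar's rim is at the green band from 0.018 to 0.030 and at the red band beyond 0.030.
- knob_top (a point): Centre of the flat top of the black press knob (44 mm diameter, 20 mm high) on the stem; 246 mm above the table when up; moves down with the stem. Pushed straight down from above.
- press_foot: Black rubber foot, 40 mm diameter, 8 mm thick, hanging under the head on the stem, with its own spring. Origin: centre of its underside, 119 mm above the table when up. With the jar in the cup it meets the proud cap at about 13 mm of stem travel; beyond 16 mm it bears on the seated cap with 2.8 N plus 0.6 N per mm, so that the knob needs about 14 N at 24 mm of travel.
- jar_a: 52 mm glass jar like the other but with a white cap that is already home, 80 mm tall; bystander. Origin: centre of its underside, z up.
- jar_b: 52 mm glass jar like the other but with a white cap that is already home, 80 mm tall; bystander. Origin: centre of its underside, z up.
- burner: Steel spirit burner, unlit, 76 mm diameter, 82 mm tall; bystander. Origin: centre of its underside.
- pot: Tall steel instrument pot, foot 96 mm diameter, 134 mm tall; bystander. Origin: centre of its underside.
- dish_a: Clear culture dish with lid, 94 mm diameter, 18 mm high; bystander. Origin: centre of its underside.
- dish_b: Second such dish; bystander. Origin: centre of its underside.
Mind the look-alikes: they are no part of the job. Leave any blue look-alike of the jar alone.

How it is judged:
On the way, in this order (a step that is already met when the one before it is completed fails the run):
1. the red-capped jar stands in the slide's cup, clear of the press head, with the stem up (horizontal distance between jar and cup_floor below 0.007 m and z of jar in the frame of cup_floor below 0.005 m and angle between jar's own z axis and vertical below 0.12 rad and value of joint slide below 0.08 m and value of joint press_stem below 0.005 m), for 0.2 s.
2. the slide, with the jar in its cup, is fully in under the head (horizontal distance between jar and cup_floor below 0.007 m and z of jar in the frame of cup_floor below 0.005 m and angle between jar's own z axis and vertical below 0.12 rad and value of joint slide above 0.125 m and value of joint press_stem below 0.005 m), for 0.2 s.
At the end, for the whole second after the job is handed in: The robot still holds the knob down (over 4 N), stem 17.5 to 30.5 mm down (green band); the foot bears on the red cap (over 2.5 N), which is home (over 2.2 mm); the jar stands upright (0.12 rad) on the cup floor within 7 mm of its centre; the slide is fully in (over 125 mm) (horizontal distance between jar and cup_floor below 0.007 m and z of jar in the frame of cup_floor below 0.005 m and angle between jar's own z axis and vertical below 0.12 rad and value of joint slide above 0.125 m and value of joint press_stem between 0.0175 and 0.0305 m and value of joint cap above 0.0022 m and contact force between press_foot and jar above 2.5 N and contact force between any of the fingers, the arm and press_stem above 4 N); the arm keeps its last pose, push and grip.
It fails at once if the stem is pressed into the red band (beyond 33 mm) (value of joint press_stem above 0.033 m).
It fails at once if the jar is tipped by more than 0.6 rad (angle between jar's own z axis and vertical above 0.6 rad).
It fails at once if another thing on the bench is moved by more than 30 mm or tipped (distance of any of jar_a, jar_b, burner, pot, dish_a, dish_b from where it was at the start of the episode above 0.03 m or angle between any of jar_a, jar_b, burner, pot, dish_a, dish_b's own z axis and vertical above 0.5 rad).
It also fails if it takes over 67 s, if anything falls off the work surface, if the arm or the gripper's body presses on something with over 40 N, if the wrist force passes 120 N, or if a joint passes its speed limit or range.

## Working session

There is one attempt and no reset: what is moved stays moved. The work goes in short steps, Python scripts to look and compute and a tool call to move; the robot and the scene stay as the last step left them, time stands still between calls to the robot, and variables do not carry over. Pictures are saved under pics/ and viewed, and the job is handed in when it is done.

Besides the shell and the picture viewer there is one more tool, called after "Call:" by a JSON object that holds its "op" and its "data". servo_tool: Moves the arm, as the interface text tells. Its arguments: {"type":"object","properties":{"moves":{"type":"array"},"grip_force":{"type":"number"}},"required":["moves"]}

```bash
mkdir -p pics
python3 - <<'E'
from workcell import env, optics, order, models
import cv2,numpy as np,pickle
print(env.get_state())
for n in ["scene","top"]:
    p=optics.read_camera(n); cv2.imwrite(f"pics/{n}0.png",p["pixels"])
    print(n,{k:v for k,v in p.items() if k!="pixels"})
    for t in ["jar","slide_handle","cup_floor","knob_top","press","burner","pot","dish_a"]:
        print(t,[(np.round(d["location"],1).tolist(),round(d["conf"],2)) for d in models.pinpoint(t,p)])
    pickle.dump(p,open(f"{n}0.pkl","wb"))
E
```

```text
{'clock': 0.0, 'joint_pos': array([-1.32357616e+00,  3.13990683e-01,  4.49828691e-02,  1.30358683e+00,
       -1.79664685e-05,  1.43119723e+00]), 'qvel': array([-0.00056121, -0.00096285, -0.00018376, -0.00113677, -0.0014302 ,
       -0.00029793]), 'tau': array([-1.08467557e-03, -4.80626464e+01,  2.98534638e+01,  1.93027739e-02,
       -5.75363288e-05,  1.46494529e-05]), 'tcp_pos': array([ 0.2167776 , -0.53202727,  0.23041598]), 'orientation': array([-0.13527562, -0.69388166, -0.1365447 ,  0.69396274]), 'wrist_force': array([-0.2749127 , -0.40642729,  0.10778208]), 'ft_torque': array([-0.04495073, -0.01602352,  0.00731497]), 'finger_gap': 0.08521378963825878}
scene {'vertical_fov': 51.01691571062879, 'cx': 256.9628345038853, 'cy': 198.45073691301405, 'extrinsics': array([[-0.89545378,  0.44502094,  0.01090387,  0.50903301],
       [-0.30378733, -0.62880656,  0.71576223, -0.02838979],
       [ 0.32538561,  0.63761953,  0.69825893, -1.42635017],
       [ 0.        ,  0.        ,  0.        ,  1.        ]]), 'shot': 1}
jar [([324.7, 336.3], 0.85), ([289.8, 345.8], 0.77), ([363.0, 323.2],
[... 326 characters left out ...]
'cx': 256.2660352299965, 'cy': 191.66985135588172, 'extrinsics': array([[ 0.02115871, -0.99977076, -0.00327523, -0.09169398],
       [ 0.99531821,  0.02075523,  0.09439751, -0.5511363 ],
       [-0.09430789, -0.00525723,  0.9955292 , -1.36323863],
       [ 0.        ,  0.        ,  0.        ,  1.        ]]), 'shot': 2}
jar [([132.0, 234.8], 0.85), ([143.6, 143.1], 0.84), ([139.1, 201.0], 0.78), ([147.9, 169.6], 0.63)]
slide_handle [([200.3, 170.1], 0.81)]
cup_floor [([229.8, 176.8], 0.81)]
knob_top [([265.8, 173.7], 0.76)]
press [([261.4, 187.6], 0.9)]
burner [([355.5, 209.0], 0.86)]
pot [([344.0, 156.1], 0.64)]
dish_a [([381.8, 172.7], 0.95), ([339.7, 250.8], 0.73), ([148.1, 168.2], 0.71)]
```

View pics/scene0.png

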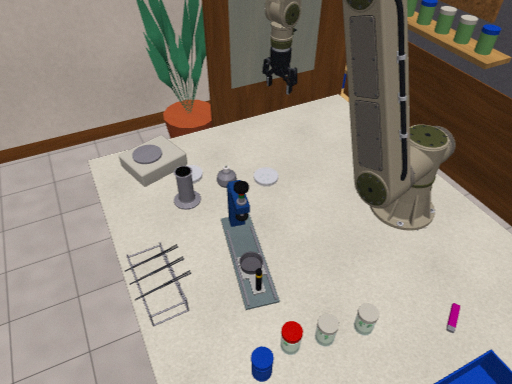

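View pics/top0.png

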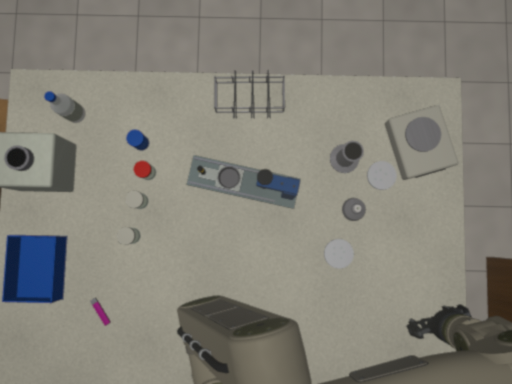

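The candidates in the scene picture are: red-capped jar at (291,335), blue look-alike at (262,364), white-capped jars at (327,328) and (367,318). In the top picture the red one is at (143,169). The red cap matches the description. The press's slide handle is towards (200,170) in top, and its knob is at (265,177). I'll measure these and confirm with a crop.

```bash
cat > h.py <<'E'
import numpy as np,cv2,pickle
from scipy.optimize import least_squares
def K(p):
    f=p["pixels"].shape[0]/2/np.tan(np.radians(p["vertical_fov"])/2); return f
def proj(p,X):
    X=np.atleast_2d(X); c=X@p["extrinsics"][:3,:3].T+p["extrinsics"][:3,3]
    f=K(p); return np.c_[p["cx"]+f*c[:,0]/-c[:,2],p["cy"]-f*c[:,1]/-c[:,2]]
def ray(p,uv):
    f=K(p);d=np.array([(uv[0]-p["cx"])/f,-(uv[1]-p["cy"])/f,-1.])
    R=p["extrinsics"][:3,:3];t=p["extrinsics"][:3,3]
    return -R.T@t,R.T@d
def onz(p,uv,z):
    o,d=ray(p,uv);return o+d*(z-o[2])/d[2]
def tri(ps,uvs):
    r=least_squares(lambda X:np.concatenate([proj(p,X)[0]-u for p,u in zip(ps,uvs)]),onz(ps[0],uvs[0],.05));return r.x,r.fun
E
python3 - <<'E'
from h import *
s=pickle.load(open("scene0.pkl","rb"));t=pickle.load(open("top0.pkl","rb"))
for n,a,b,z in [("handle",(262,269.6),(200.3,170.1),.11),("cup",(252.5,265.1),(229.8,176.8),.023),("knob",(235.8,185.8),(265.8,173.7),.246),("press",(239.4,244.1),(261.4,187.6),0),("jar",(289.8,345.8),(143.6,169.6),0),
 ("jarw",(324.7,336.3),(139.1,201),0),("jarw2",(363,323.2),(132,234.8),0),("burner",(228.5,181.6),(355.5,209),0)]:
    X,r=tri([s,t],[np.array(a),np.array(b)]);print(n,X.round(3),r.round(1),onz(s,a,z).round(3),onz(t,b,z).round(3))
for n,p in (("s",s),("t",t)):
    im=p["pixels"].astype(int);m=((im[...,2]>110)&(im[...,1]<60)&(im[...,0]<60)).astype(np.uint8)
    k,l,st,c=cv2.connectedComponentsWithStats(m)
    for i in range(1,k):
        if st[i,4]>40: print(n,st[i],c[i],onz(p,c[i],.075).round(4))
a=cv2.resize(s["pixels"][290:384,230:400],None,fx=3,fy=3,interpolation=2)
b=cv2.resize(t["pixels"][120:220,120:310],None,fx=3,fy=3,interpolation=2)
b=cv2.copyMakeBorder(b,0,0,0,max(0,a.shape[1]-b.shape[1]),0);a=cv2.copyMakeBorder(a,0,0,0,b.shape[1]-a.shape[1],0)
cv2.imwrite("pics/crop1.png",np.vstack([a,b]))
E
```

```text
handle [0.604 0.091 0.105] [-1.2 -0.1 -0.7  1.1] [0.602 0.096 0.11 ] [0.606 0.089 0.11 ]
cup [0.594 0.009 0.02 ] [-1.8 -0.2 -1.   1.6] [0.591 0.014 0.023] [0.599 0.005 0.023]
knob [ 0.583 -0.107  0.243] [ 0.7  0.1  0.3 -0.6] [ 0.586 -0.105  0.246] [ 0.581 -0.106  0.246]
press [ 0.576 -0.1   -0.012] [ 1.9  0.2  1.  -1.7] [ 0.585 -0.094  0.   ] [ 0.569 -0.096  0.   ]
jar [0.616 0.283 0.022] [-0.2 -0.  -0.2  0.2] [0.609 0.274 0.   ] [0.62  0.288 0.   ]
jarw [0.516 0.296 0.01 ] [-0.2 -0.  -0.1  0.1] [0.512 0.292 0.   ] [0.517 0.298 0.   ]
jarw2 [0.407 0.312 0.017] [-0.6 -0.  -0.4  0.5] [0.397 0.307 0.   ] [0.408 0.316 0.   ]
burner [ 0.501 -0.399 -0.007] [-2.4 -0.4 -1.   1.8] [ 0.496 -0.385  0.   ] [ 0.506 -0.401  0.   ]
s [282 321  21  22 355] [291.61690141 331.8056338 ] [0.6091 0.2737 0.075 ]
t [134 162  17  15 197] [142.24873096 168.91370558] [0.6114 0.2723 0.075 ]
```

View pics/crop1.png

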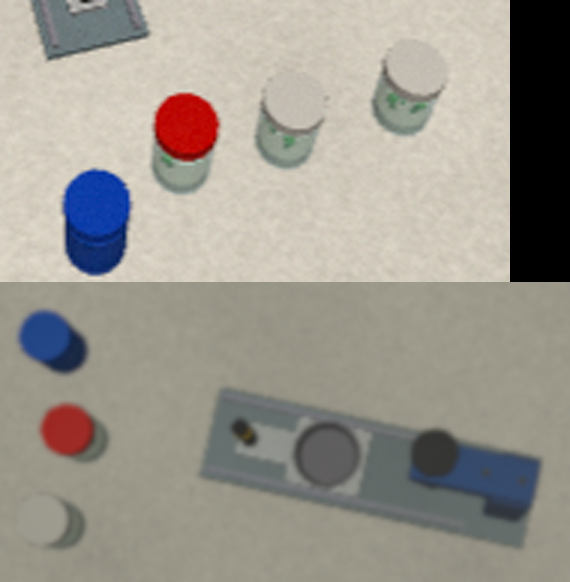

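The crop confirms the red-capped jar between the blue look-alike and the white jars. It stands at about (0.610, 0.273). Next I'll fit the press pose more precisely from enlarged crops.

Run:
```python
from h import *
s=pickle.load(open("scene0.pkl","rb"));t=pickle.load(open("top0.pkl","rb"))
cv2.imwrite("pics/c2.png",cv2.resize(s["pixels"][175:310,215:285],None,fx=4.4,fy=4.4,interpolation=2))
cv2.imwrite("pics/c3.png",cv2.resize(t["pixels"][150:212,182:305],None,fx=6,fy=6,interpolation=2))
```

```text
(no output)
```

View pics/c2.png

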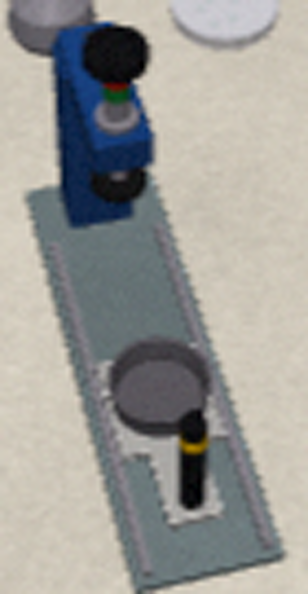

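View pics/c3.png

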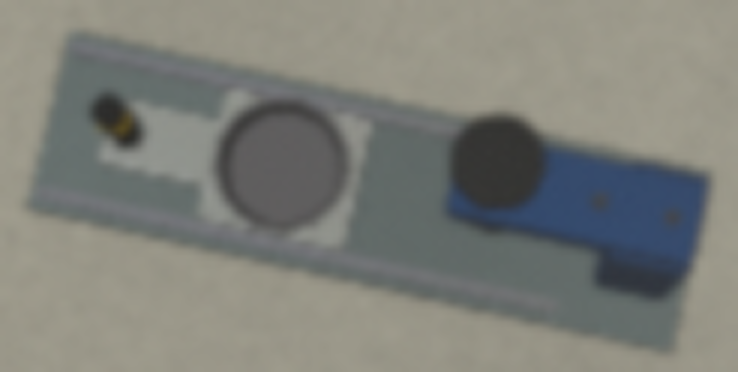

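```bash
cat > fit.py <<'E'
from h import *
s=pickle.load(open("scene0.pkl","rb"));t=pickle.load(open("top0.pkl","rb"))
def T(uv): return np.array(uv)/6+[182,150]
def S(uv): return np.array(uv)/4.4+[215,175]
obs=[(t,T((72,32)),(50,245,10),0),(t,T((28,208)),(-50,245,10),0),(t,T((677,352)),(-50,-110,10),0),(t,T((282,165)),(0,130,42),1),(t,T((497,161)),(0,0,246),0),(t,T((107,105)),(0,215,108),1),
(s,S((137,580)),(50,245,10),0),(s,S((282,552)),(-50,245,10),0),(s,S((28,195)),(50,-110,10),0),(s,S((160,386)),(0,130,42),1),(s,S((117,48)),(0,0,246),0),(s,S((195,418)),(0,215,108),1)]
def W(q,v,sl):
    x,y,a,d=q; X=np.array(v,float)/1000; X[1]-=d*sl
    c,n=np.cos(a),np.sin(a); return np.array([x+c*X[0]-n*X[1],y+n*X[0]+c*X[1],X[2]])
f=lambda q:np.concatenate([proj(p,W(q,v,l))[0]-u for p,u,v,l in obs])
r=least_squares(f,[.58,-.1,-.1,.015],x_scale=[.1,.1,1,.1],loss='soft_l1')
if __name__=="__main__":
    q=r.x;print(q.round(4)); print(f(q).reshape(-1,2).round(1).tolist())
    for n,v,l in [("cup",(0,130,23),1),("handle",(0,215,110),1),("knob",(0,0,246),0),("handle_in",(0,85,110),0)]: print(n,W(q,v,l).round(4))
E
python3 fit.py
```

```text
[ 0.5713 -0.1034 -0.1994  0.0153]
[[-0.8, -0.1], [-0.7, 0.5], [-1.0, 0.6], [-0.8, 0.1], [-0.0, 0.4], [-0.7, 1.2], [-1.1, 0.8], [0.2, -0.8], [-1.3, -2.0], [-0.6, -2.3], [-0.9, -1.3], [-0.8, 0.1]]
cup [0.594  0.0091 0.023 ]
handle [0.6109 0.0924 0.11  ]
knob [ 0.5713 -0.1034  0.246 ]
handle_in [ 0.5881 -0.0201  0.11  ]
```

```bash
sed -i 's|np.array(uv)/6+\[182,150\]|(np.array(uv)+.5)/6-.5+[182,150]|; s|np.array(uv)/4.4+\[215,175\]|(np.array(uv)+.5)/4.4-.5+[215,175]|' fit.py; python3 fit.py
cat > st.py <<'E'
import sys,numpy as np
from scipy.spatial.transform import Rotation as Ro
from workcell import env
s=env.get_state()
q=s["orientation"];R=Ro.from_quat([q[1],q[2],q[3],q[0]]).as_matrix()
print("t",s["clock"],"tcp",s["tcp_pos"].round(4),"F",s["wrist_force"].round(1),"gap",round(s["finger_gap"],4),"j",s["joint_pos"].round(2))
print("axes x,y,z",R.T.round(3).tolist(),"yaw of tool y deg",round(np.degrees(np.arctan2(R[1,1],R[0,1])),1))
if len(sys.argv)>3:
    g=np.array(list(map(float,sys.argv[1:4])));print("tool-shift cm",(100*R.T@(g-s["tcp_pos"])).round(2))
E
python3 st.py 0.61 0.273 0.23
```

```text
[ 0.5724 -0.103  -0.199   0.0154]
[[-0.5, -0.0], [-0.4, 0.6], [-0.7, 0.6], [-0.4, 0.2], [0.3, 0.4], [-0.3, 1.3], [-1.0, 1.5], [0.3, -0.1], [-1.2, -1.4], [-0.5, -1.7], [-0.8, -0.8], [-0.7, 0.7]]
cup [0.5951 0.0093 0.023 ]
handle [0.6119 0.0926 0.11  ]
knob [ 0.5724 -0.103   0.246 ]
handle_in [ 0.5892 -0.0197  0.11  ]
t 0.9 tcp [ 0.2169 -0.5326  0.2313] F [0.1 0.1 0.7] gap 0.086 j [-1.32  0.31  0.05  1.3   0.    1.43]
axes x,y,z [[0.0, -0.0, -1.0], [0.377, -0.926, 0.0], [-0.926, -0.377, -0.0]] yaw of tool y deg -67.8
tool-shift cm [  0.13 -59.78 -66.79]
```

Call:
{"op": "servo_tool", "data": {"moves": [[0, 0, 0, -0.18, -1], [0, 0, 0, -0.18, -1], [0, 0, 0, -0.18, -1], [0, 0, 0, -0.18, -1], [0, 0, 0, -0.18, -1], [0, 0, 0, -0.18, -1], [0, 0, 0, -0.18, -1], [0, 0, 0, -0.18, -1], [0, 0, 0, -0.18, -1], [0, 0, 0, -0.18, -1]], "grip_force": 35}}

```text
clock: 2.15
tcp_pos: [0.2169, -0.5326, 0.2313]
orientation: [0.629, 0.323, 0.629, -0.323]
wrist_force: [-0.3, -0.0, 0.9]
finger_gap: 0.0851
```

```bash
python3 st.py 0.61 0.273 0.23
```

```text
t 2.15 tcp [ 0.2169 -0.5326  0.2313] F [-0.3 -0.   0.9] gap 0.0851 j [-1.32  0.31  0.05  1.3  -0.   -0.37]
axes x,y,z [[0.0, -0.0, -1.0], [0.813, 0.583, -0.0], [0.583, -0.813, 0.0]] yaw of tool y deg 35.6
tool-shift cm [  0.12  78.88 -42.57]
```

Call:
{"op": "servo_tool", "data": {"moves": [[0, 5.2, -2.8, 0, -1], [0, 5.2, -2.8, 0, -1], [0, 5.2, -2.8, 0, -1], [0, 5.2, -2.8, 0, -1], [0, 5.2, -2.8, 0, -1], [0, 5.2, -2.8, 0, -1], [0, 5.2, -2.8, 0, -1], [0, 5.2, -2.8, 0, -1], [0, 5.2, -2.8, 0, -1], [0, 5.2, -2.8, 0, -1]]}}

```text
clock: 3.4
tcp_pos: [0.4803, -0.0017, 0.2316]
orientation: [0.628, 0.325, 0.628, -0.325]
wrist_force: [0.5, -1.4, 0.6]
finger_gap: 0.0855
```

Call:
{"op": "servo_tool", "data": {"moves": [[0, 5.2, -2.8, 0, -1], [0, 5.2, -2.8, 0, -1], [0, 5.2, -2.8, 0, -1], [0, 5.2, -2.8, 0, -1], [0, 5.2, -2.8, 0, -1], [0, 0, 0, -0.18, -1], [0, 0, 0, -0.18, -1], [0, 0, 0, -0.18, -1], [0, 0, 0, -0.16, -1], [0, 0, 0, 0, -1]]}}

```text
clock: 4.65
tcp_pos: [0.6109, 0.261, 0.2311]
orientation: [0.701, 0.09, 0.701, -0.09]
wrist_force: [-0.2, 0.5, 0.0]
finger_gap: 0.0856
```

```bash
python3 st.py 0.61 0.273 0.13
python3 - <<'E'
from workcell import optics
import cv2,pickle,numpy as np
o=[]
for n in ["scene","top"]:
    p=optics.read_camera(n);pickle.dump(p,open(n+"1.pkl","wb"));o.append(p["pixels"])
a=cv2.resize(o[0][240:384,210:410],None,fx=3,fy=3);b=cv2.resize(o[1][100:250,80:220],None,fx=3,fy=3)
cv2.imwrite("pics/p1a.png",a);cv2.imwrite("pics/p1b.png",b)
E
```

```text
t 4.65 tcp [0.6109 0.261  0.2311] F [-0.2  0.5  0. ] gap 0.0856 j [ 0.28  0.5   0.32  1.39 -0.    0.54]
axes x,y,z [[-0.0, -0.0, -1.0], [0.254, 0.967, -0.0], [0.967, -0.254, -0.0]] yaw of tool y deg 75.3
tool-shift cm [10.11  1.14 -0.39]
```

View pics/p1a.png

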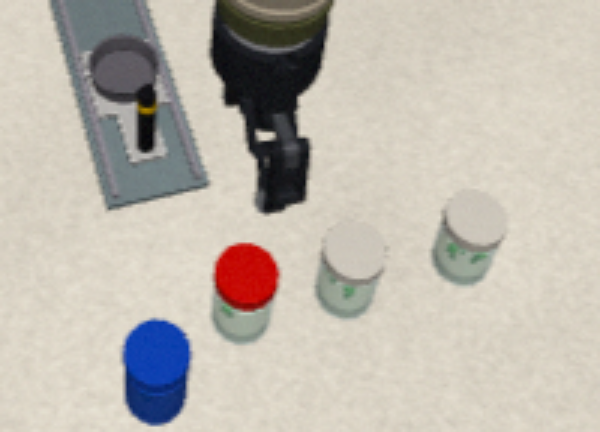

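View pics/p1b.png

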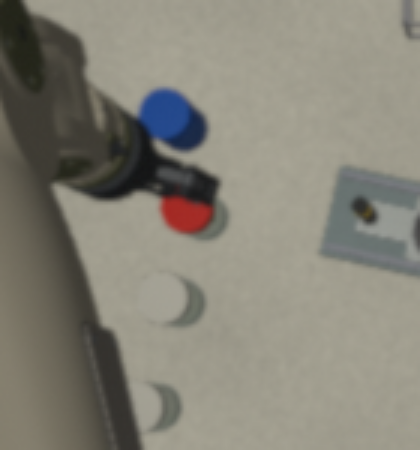

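The pictures show the gripper above the red jar. The red cap is at (245,275) in the scene crop, with the blue jar beside it at (157,355). I'll centre the gripper, descend and grip.

Call:
{"op": "servo_tool", "data": {"moves": [[0, 1.15, -0.4, 0, -1], [3, 0, 0, 0, -1], [3, 0, 0, 0, -1], [3, 0, 0, 0, -1], [2.5, 0, 0, 0, -1], [2.5, 0, 0, 0, -1], [2, 0, 0, 0, -1], [2, 0, 0, 0, -1], [2, 0, 0, 0, -1], [0, 0, 0, 0, -1]]}}

```text
clock: 6.0
tcp_pos: [0.6083, 0.2733, 0.0294]
orientation: [0.7, 0.089, 0.703, -0.09]
wrist_force: [0.1, -0.6, 0.3]
finger_gap: 0.0855
```

Call:
{"op": "servo_tool", "data": {"moves": [[0, 0, 0, 0, 0.3], [0, 0, 0, 0, 1], [0, 0, 0, 0, 1], [0, 0, 0, 0, 1], [0, 0, 0, 0, 1], [0, 0, 0, 0, 1], [0, 0, 0, 0, 1], [0, 0, 0, 0, 1], [0, 0, 0, 0, 1], [0, 0, 0, 0, 1]], "grip_force": 35}}

```text
clock: 7.25
tcp_pos: [0.6101, 0.2732, 0.0313]
orientation: [0.702, 0.09, 0.701, -0.09]
wrist_force: [1.2, 1.5, 1.9]
finger_gap: 0.0524
```

```bash
python3 st.py 0.595 0.0093 0.15
python3 - <<'E'
from workcell import optics
import cv2,pickle,numpy as np
o=[]
for n in ["scene"]:
    p=optics.read_camera(n);pickle.dump(p,open(n+"2.pkl","wb"));o.append(p["pixels"])
a=cv2.resize(o[0][240:384,210:410],None,fx=3,fy=3)
cv2.imwrite("pics/p2a.png",a)
E
```

```text
t 7.25 tcp [0.6101 0.2732 0.0313] F [1.2 1.5 1.9] gap 0.0524 j [ 0.3   0.61 -0.    0.96  0.    0.56]
axes x,y,z [[0.0, 0.0, -1.0], [0.252, 0.968, 0.0], [0.968, -0.252, 0.0]] yaw of tool y deg 75.4
tool-shift cm [-11.87 -25.91   5.19]
```

View pics/p2a.png

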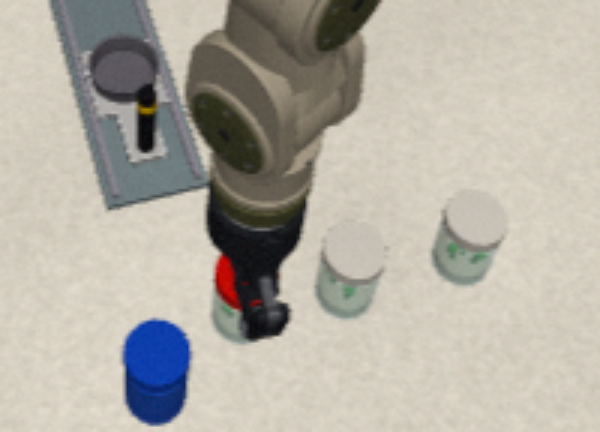

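Run:
```python
from h import *
s=pickle.load(open("scene2.pkl","rb"))
c=np.array([.610,.273,0]);d=np.array([.252,.968,0])
for n,X in [("foot",c),("captop",c+[0,0,.083]),("fingertip",c+d*.037+[0,0,.035])]:
    print(n,proj(s,X)[0].round(1),((proj(s,X)[0]-[210,240])*3).round(0))
```

```text
foot [289.2 345.6] [237. 317.]
captop [291.4 330.2] [244. 270.]
fingertip [294.  353.1] [252. 339.]
```

Run:
```python
from h import *
s=pickle.load(open("scene2.pkl","rb"))
c=np.array([.610,.273,0]);d=np.array([.252,.968,0]);e=np.array([.968,-.252,0])
im=cv2.resize(s["pixels"][280:370,250:330],None,fx=7,fy=7,interpolation=2)
def P(X):return tuple(int(v) for v in (proj(s,X)[0]+.5-[250,280])*7)
for z in (.033,.055):
  q=[P(c+d*a+e*b+[0,0,z]) for a,b in((.026,.011),(.041,.011),(.041,-.011),(.026,-.011))]
  cv2.polylines(im,[np.array(q)],True,(0,255,255),1)
for z,r in((0,.026),(.083,.027),(.06,.026)):
  q=[P(c+[r*np.cos(t),r*np.sin(t),z]) for t in np.linspace(0,6.28,40)];cv2.polylines(im,[np.array(q)],True,(255,0,255),1)
cv2.imwrite("pics/p2b.png",im)
```

```text
(no output)
```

View pics/p2b.png

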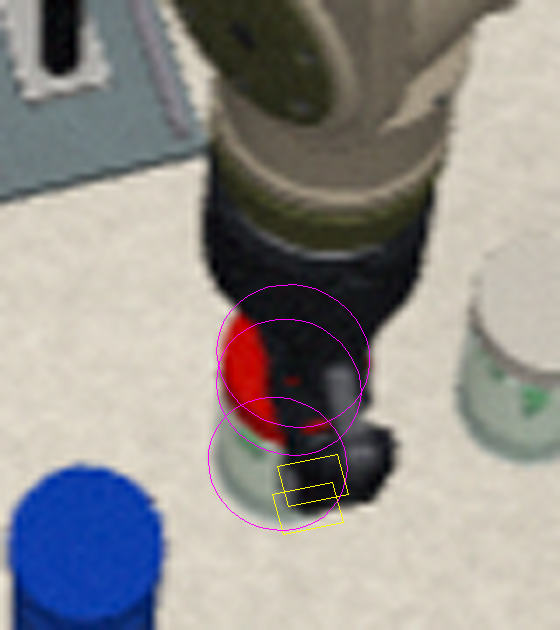

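Run:
```python
from h import *
ims=[]
for f,c0,w in (("scene1.pkl",(265,250),1),("top1.pkl",(120,120),1)):
    s=pickle.load(open(f,"rb"))
    c=np.array([.6109,.261,0.231]);d=np.array([.254,.967,0]);e=np.array([.967,-.254,0])
    im=cv2.resize(s["pixels"][c0[1]:c0[1]+70,c0[0]:c0[0]+70],None,fx=7,fy=7,interpolation=2)
    def P(X):return tuple(int(v) for v in (proj(s,X)[0]+.5-c0)*7)
    for g in(1,-1):
     for z in (.013,.040):
      q=[P(c+d*a*g+e*b+[0,0,z]) for a,b in((.0425,.011),(.057,.011),(.057,-.011),(.0425,-.011))]
      cv2.polylines(im,[np.array(q)],True,(0,255,255),1)
    cv2.circle(im,P(c),3,(0,255,0),-1)
    ims.append(im)
cv2.imwrite("pics/p1c.png",cv2.resize(np.hstack(ims),(800,400)))
```

```text
(no output)
```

View pics/p1c.png

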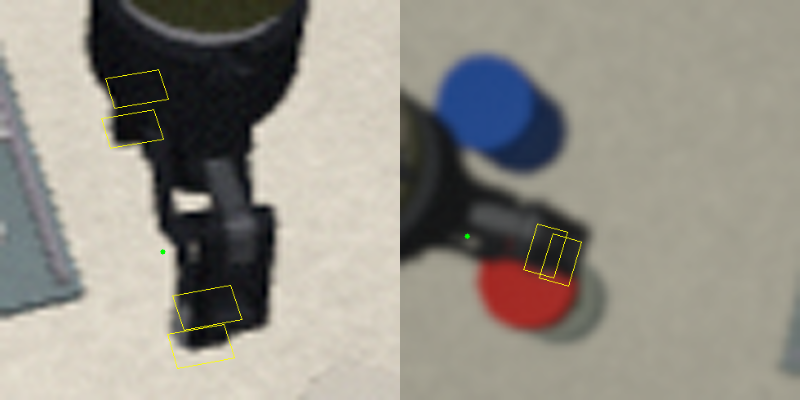

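Call:
{"op": "servo_tool", "data": {"moves": [[-2, 0, 0, 0, 1], [-4, 0, 0, 0, 1], [-5, 0, 0, 0, 1], [-4, 0, 0, 0, 1], [0, 0, 0, 0.168, 1], [0, 0, 0, 0.168, 1], [0, 0, 0, 0.168, 1], [0, 0, 0, 0.168, 1], [0, 0, 0, 0.168, 1], [0, 0, 0, 0.168, 1]]}}

```text
clock: 8.55
tcp_pos: [0.6083, 0.2721, 0.1795]
orientation: [0.569, 0.417, 0.57, -0.421]
wrist_force: [-0.4, 0.2, -1.6]
finger_gap: 0.0524
```

Call:
{"op": "servo_tool", "data": {"moves": [[0, 0, 0, 0.168, 1], [0, 0, 0, 0.168, 1], [0, 0, 0, 0.171, 1], [0, 0.5, 4, 0, 1], [0, 0.7, 4.5, 0, 1], [0, 0.7, 4.5, 0, 1], [0, 0.7, 4.5, 0, 1], [0, 0.6, 4.5, 0, 1], [0, 0.5, 3.5, 0, 1], [0, 0, 0.5, 0, 1]]}}

```text
clock: 9.8
tcp_pos: [0.593, 0.0083, 0.1799]
orientation: [-0.446, -0.547, -0.448, 0.549]
wrist_force: [0.1, -0.3, -1.9]
finger_gap: 0.0526
```

```bash
python3 st.py 0.595 0.0093 0.08
python3 - <<'E'
from workcell import optics
import cv2,pickle,numpy as np
for n in ["scene","top"]:
    p=optics.read_camera(n);pickle.dump(p,open(n+"3.pkl","wb"));o=p["pixels"]
    o=o[170:320,200:300] if n=="scene" else o[120:230,160:310]
    cv2.imwrite("pics/p3%s.png"%n,cv2.resize(o,None,fx=4,fy=4,interpolation=2))
E
```

```text
t 9.8 tcp [0.593  0.0083 0.1799] F [ 0.1 -0.3 -1.9] gap 0.0526 j [-0.12  0.37  0.    1.21 -0.    1.65]
axes x,y,z [[-0.004, -0.001, -1.0], [0.98, -0.201, -0.004], [-0.201, -0.98, 0.002]] yaw of tool y deg -11.6
tool-shift cm [ 9.99  0.22 -0.15]
```

View pics/p3scene.png

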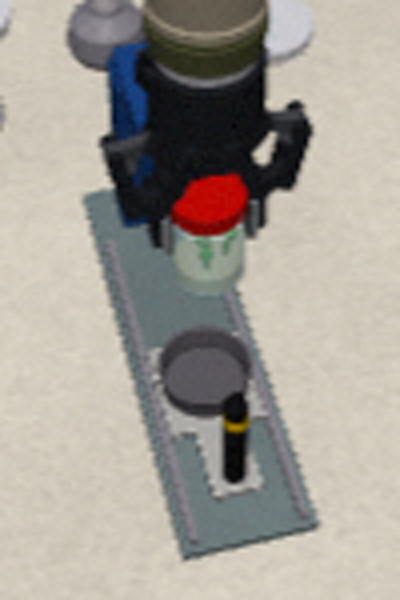

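View pics/p3top.png

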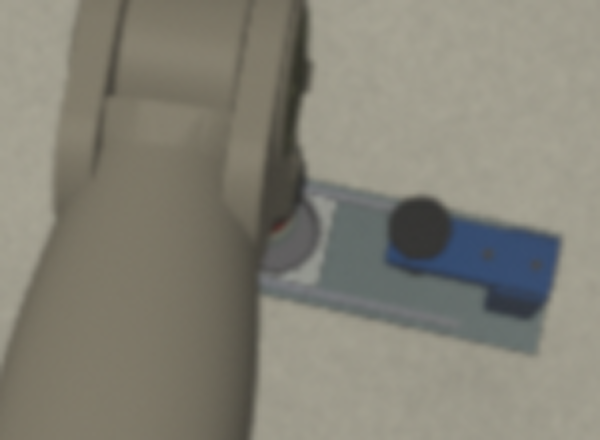

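```bash
cat > ov.py <<'E'
from h import *
import sys
def ov(f,out,c0,wh,k,circs):
    s=pickle.load(open(f,"rb")) if isinstance(f,str) else f
    im=cv2.resize(s["pixels"][c0[1]:c0[1]+wh[1],c0[0]:c0[0]+wh[0]],None,fx=k,fy=k,interpolation=2)
    for x,y,z,r,col in circs:
        t=np.linspace(0,6.283,60)
        q=(proj(s,np.c_[x+r*np.cos(t),y+r*np.sin(t),0*t+z])+.5-c0)*k
        cv2.polylines(im,[q.astype(np.int32)],True,col,1)
    cv2.imwrite(out,im)
E
python3 - <<'E'
from ov import *
Y=(0,255,255);M=(255,0,255)
j=(.593,.0083);c=(.5951,.0093)
ov("scene3.pkl","pics/p3o.png",(225,205),(60,80),7,[(*j,.149,.026,M),(*j,.149+.083,.027,M),(*j,.149+.067,.027,M),(*c,.042,.037,Y),(*c,.023,.030,Y)])
E
```

```text
(no output)
```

View pics/p3o.png

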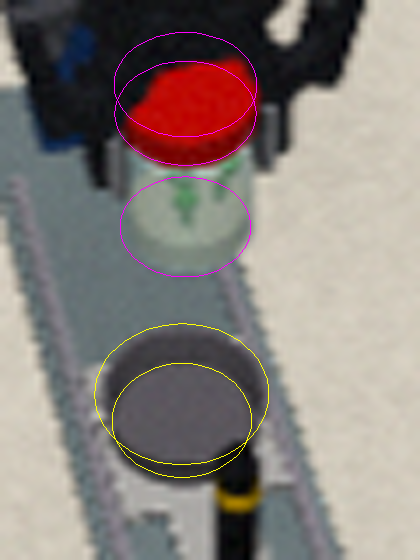

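The overlay shows the held jar where the TCP says it is, with its foot ellipse centred at (185,226). The cup is at about (184,400), 1 px nearer the camera than the fit. I'll lower the jar with a small correction.

Call:
{"op": "servo_tool", "data": {"moves": [[0, 0.2, -0.27, 0, 1], [2.5, 0, 0, 0, 1], [2.5, 0, 0, 0, 1], [2.5, 0, 0, 0, 1], [1.9, 0, 0, 0, 1], [1, 0, 0, 0, 1], [0, 0, 0, 0, 1], [0.5, 0, 0, 0, 1], [0.5, 0, 0, 0, 1], [0, 0, 0, 0, 1]]}}

```text
clock: 11.15
tcp_pos: [0.5971, 0.0131, 0.0671]
orientation: [-0.448, -0.547, -0.448, 0.547]
wrist_force: [0.4, 0.4, -2.1]
finger_gap: 0.0532
```

```bash
python3 st.py
python3 - <<'E'
from workcell import optics
from ov import *
p=optics.read_camera("scene");pickle.dump(p,open("scene4.pkl","wb"))
ov(p,"pics/p4.png",(225,205),(60,80),7,[])
E
```

```text
t 11.15 tcp [0.5971 0.0131 0.0671] F [ 0.4  0.4 -2.1] gap 0.0532 j [-0.11  0.45 -0.17  0.95 -0.    1.66]
axes x,y,z [[-0.0, -0.0, -1.0], [0.98, -0.198, -0.0], [-0.198, -0.98, 0.0]] yaw of tool y deg -11.4
```

View pics/p4.png

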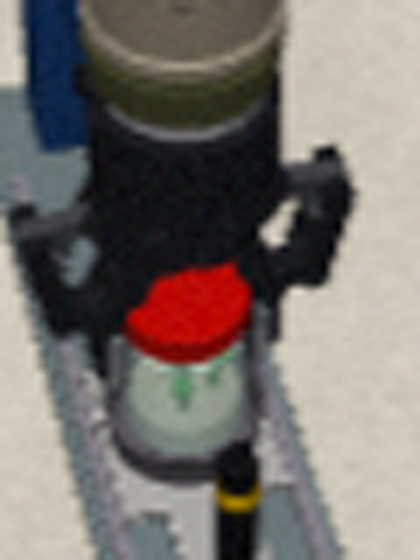

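The jar foot is inside the cup: jar centre about (188,400), cup centre about (184,400). No contact force yet, so I'll keep lowering.

Call:
{"op": "servo_tool", "data": {"moves": [[0.3, 0, 0, 0, 1], [0.3, 0, 0, 0, 1], [0.2, 0, 0, 0, 1], [0.2, 0, 0, 0, 1], [0.1, 0, 0, 0, 1], [0.1, 0, 0, 0, 1], [0, 0, 0, 0, 1], [0, 0, 0, 0, 1], [0, 0, 0, 0, 1], [0, 0, 0, 0, 1]]}}

```text
clock: 12.45
tcp_pos: [0.5972, 0.0131, 0.0552]
orientation: [-0.448, -0.547, -0.448, 0.547]
wrist_force: [-0.3, -1.1, -1.2]
finger_gap: 0.0523
```

Call:
{"op": "servo_tool", "data": {"moves": [[0.1, 0, 0, 0, 1], [0, 0, 0, 0, 1], [0, 0, 0, 0, 1], [0, 0, 0, 0, 0.4], [0, 0, 0, 0, 0.0], [0, 0, 0, 0, -0.4], [0, 0, 0, 0, -1], [0, 0, 0, 0, -1], [0, 0, 0, 0, -1], [0, 0, 0, 0, -1]]}}

```text
clock: 13.7
tcp_pos: [0.5973, 0.0132, 0.0542]
orientation: [-0.448, -0.547, -0.448, 0.547]
wrist_force: [-0.3, -0.1, 0.2]
finger_gap: 0.0853
```

Call:
{"op": "servo_tool", "data": {"moves": [[-1, 0, 0, 0, -1], [-3, 0, 0, 0, -1], [-4, 0, 0, 0, -1], [-4, 0, 0, 0, -1], [-3, 0, 0, 0, -1], [0, 0, -5, 0, 1], [0, 0, -5, 0, 1], [0, 0, -5, 0, 1], [0, 0, 0, 0, 1], [0, 0, 0, 0, 1]]}}

```text
clock: 14.95
tcp_pos: [0.6268, 0.1601, 0.2046]
orientation: [-0.448, -0.547, -0.448, 0.547]
wrist_force: [-0.1, 0.2, -0.0]
finger_gap: -0.0
```

```bash
python3 st.py
python3 - <<'E'
from workcell import optics
from ov import *
Y=(0,255,255);M=(255,0,255)
p=optics.read_camera("scene");pickle.dump(p,open("scene5.pkl","wb"))
cv2.imwrite("pics/p5s.png",p["pixels"])
q=optics.read_camera("top");pickle.dump(q,open("top5.pkl","wb"))
c=(.5965,.012)
L=[(*c,.042,.037,Y),(*c,.023+.083,.027,M)]
ov(p,"pics/p5.png",(225,205),(60,80),6,L);ov(q,"pics/p5t.png",(180,140),(120,75),6,L)
E
```

```text
t 14.95 tcp [0.6268 0.1601 0.2046] F [-0.1  0.2 -0. ] gap -0.0 j [ 0.13  0.46  0.2   1.31 -0.    1.9 ]
axes x,y,z [[0.0, -0.001, -1.0], [0.98, -0.197, 0.0], [-0.197, -0.98, 0.0]] yaw of tool y deg -11.4
```

View pics/p5.png

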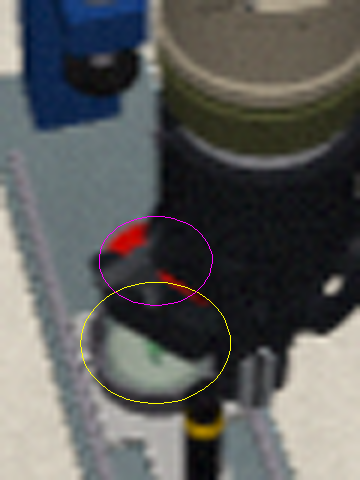

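View pics/p5t.png

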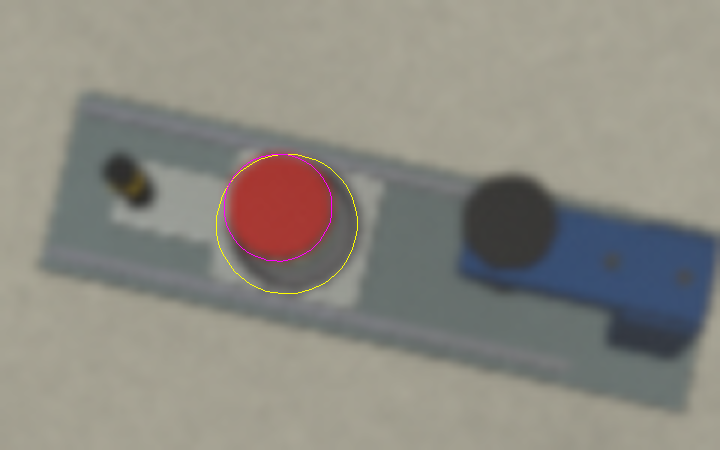

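In the top crop the red cap, centred at (281,208), matches the jar standing in the cup ring centred at (287,224). The jar is placed. Next I'll lower the shut fingers behind the handle.

Call:
{"op": "servo_tool", "data": {"moves": [[3, 0, 0, 0, 1], [4, 0, 0, 0, 1], [4, 0, 0, 0, 1], [3, 0, 0, 0, 1], [1, 0, 0, 0, 1], [0, 0, 1, 0, 1], [0, 0, 1, 0, 1], [0, 0, 0, 0, 1], [0, 0, 0, 0, 1], [0, 0, 0, 0, 1]]}}

```text
clock: 16.3
tcp_pos: [0.6232, 0.1408, 0.0547]
orientation: [0.448, 0.547, 0.448, -0.547]
wrist_force: [0.0, -0.6, -0.4]
finger_gap: 0.0001
```

```bash
python3 st.py
python3 - <<'E'
from workcell import optics
from ov import *
p=optics.read_camera("scene");pickle.dump(p,open("scene6.pkl","wb"))
ov(p,"pics/p6.png",(215,215),(85,95),6,[])
E
```

```text
t 16.3 tcp [0.6232 0.1408 0.0547] F [ 0.  -0.6 -0.4] gap 0.0001 j [ 0.1   0.53 -0.06  0.97  0.    1.87]
axes x,y,z [[0.001, 0.0, -1.0], [0.98, -0.197, 0.001], [-0.197, -0.98, -0.0]] yaw of tool y deg -11.4
```

View pics/p6.png

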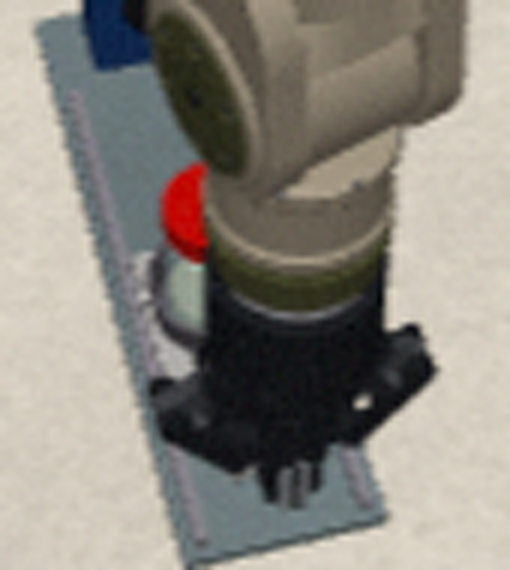

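Call:
{"op": "servo_tool", "data": {"moves": [[0, 0, 0.9, 0, 1], [0, 0, 0.8, 0, 1], [0, 0, 0.7, 0, 1], [0, 0, 0.7, 0, 1], [0, 0, 0.8, 0, 1], [0, 0, 1, 0, 1], [0, 0, 1, 0, 1], [0, 0, 1, 0, 1], [0, 0, 1, 0, 1], [0, 0, 1, 0, 1]]}}

```text
clock: 17.6
tcp_pos: [0.6051, 0.0526, 0.0542]
orientation: [-0.448, -0.547, -0.448, 0.547]
wrist_force: [-0.6, 4.2, 0.1]
finger_gap: -0.0002
```

```bash
python3 st.py
python3 - <<'E'
from workcell import optics
from ov import *
p=optics.read_camera("scene");pickle.dump(p,open("scene7.pkl","wb"))
q=optics.read_camera("top");pickle.dump(p,open("top7.pkl","wb"))
a=cv2.resize(p["pixels"][170:310,205:300],None,fx=4,fy=4);b=cv2.resize(q["pixels"][130:230,180:310],None,fx=3,fy=3)
b=cv2.copyMakeBorder(b,0,a.shape[0]-b.shape[0],0,0,0);cv2.imwrite("pics/p7.png",np.hstack([a,b]))
E
```

```text
t 17.6 tcp [0.6051 0.0526 0.0542] F [-0.6  4.2  0.1] gap -0.0002 j [-0.05  0.48 -0.15  0.94 -0.    1.72]
axes x,y,z [[-0.0, -0.0, -1.0], [0.98, -0.198, -0.0], [-0.198, -0.98, 0.0]] yaw of tool y deg -11.4
```

View pics/p7.png

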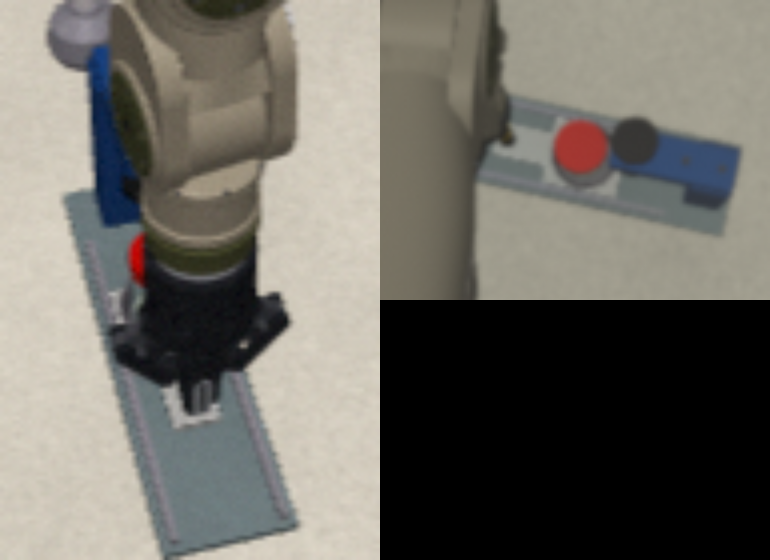

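Call:
{"op": "servo_tool", "data": {"moves": [[0, 0, 0.7, 0, 1], [0, 0, 0.7, 0, 1], [0, 0, 0.7, 0, 1], [0, 0, 0.7, 0, 1], [0, 0, 0.6, 0, 1], [0, 0, 0.5, 0, 1], [0, 0, 0.4, 0, 1], [0, 0, 0.3, 0, 1], [0, 0, 0.2, 0, 1], [0, 0, 0.1, 0, 1]]}}

```text
clock: 18.95
tcp_pos: [0.5956, 0.0052, 0.0543]
orientation: [-0.448, -0.547, -0.448, 0.547]
wrist_force: [0.2, 2.6, 1.1]
finger_gap: 0.0
```

Call:
{"op": "servo_tool", "data": {"moves": [[0, 0, 0.1, 0, 1], [0, 0, 0.1, 0, 1], [0, 0, 0.1, 0, 1], [0, 0, 0.1, 0, 1], [0, 0, 0.1, 0, 1], [0, 0, 0, 0, 1], [0, 0, 0, 0, 1], [0, 0, 0, 0, 1], [0, 0, 0, 0, 1], [0, 0, 0, 0, 1]]}}

```text
clock: 20.2
tcp_pos: [0.5949, 0.0015, 0.0543]
orientation: [0.448, 0.548, 0.449, -0.546]
wrist_force: [0.1, 6.6, 0.7]
finger_gap: 0.0002
```

Call:
{"op": "servo_tool", "data": {"moves": [[0, 0, 0.1, 0, 1], [0, 0, 0.1, 0, 1], [0, 0, 0.1, 0, 1], [0, 0, 0, 0, 1], [0, 0, 0, 0, 1], [0, 0, 0, 0, 1], [0, 0, 0, 0, 1], [0, 0, 0, 0, 1], [0, 0, 0, 0, 1], [0, 0, 0, 0, 1]]}}

```text
clock: 21.45
tcp_pos: [0.5949, 0.0015, 0.0545]
orientation: [0.447, 0.549, 0.45, -0.544]
wrist_force: [4.2, 15.3, -0.3]
finger_gap: 0.0003
```

```bash
python3 st.py
```

```text
t 21.45 tcp [0.5949 0.0015 0.0545] F [ 4.2 15.3 -0.3] gap 0.0003 j [-0.14  0.46 -0.19  0.92  0.01  1.63]
axes x,y,z [[0.002, 0.007, -1.0], [0.981, -0.194, 0.001], [-0.194, -0.981, -0.007]] yaw of tool y deg -11.2
```

The slide is hard against its stop: no further travel while the force rose to 15 N, and at the predicted place. I'll back off, lift and look.

Call:
{"op": "servo_tool", "data": {"moves": [[0, 0, -0.5, 0, 1], [0, 0, -2, 0, 1], [0, 0, -4, 0, 1], [0, 0, -2, 0, 1], [-5, 0, 0, 0, 1], [-6, 0, 0, 0, 1], [-6, 0, 0, 0, 1], [-6, 0, 0, 0, 1], [-1.5, 0, 0, 0, 1], [0, 0, 0, 0, 1]]}}

```text
clock: 22.7
tcp_pos: [0.6118, 0.0808, 0.301]
orientation: [0.449, 0.548, 0.447, -0.546]
wrist_force: [-0.4, 0.0, 0.1]
finger_gap: 0.0002
```

```bash
python3 st.py
python3 - <<'E'
from workcell import optics
from ov import *
p=optics.read_camera("scene");pickle.dump(p,open("scene8.pkl","wb"))
q=optics.read_camera("top");pickle.dump(q,open("top8.pkl","wb"))
a=cv2.resize(p["pixels"][170:310,205:300],None,fx=4,fy=4);b=cv2.resize(q["pixels"][130:230,180:310],None,fx=3,fy=3)
b=cv2.copyMakeBorder(b,0,a.shape[0]-b.shape[0],0,0,0);cv2.imwrite("pics/p8.png",np.hstack([a,b]))
E
```

```text
t 22.7 tcp [0.6118 0.0808 0.301 ] F [-0.4  0.   0.1] gap 0.0002 j [ 0.    0.39  0.33  1.5  -0.    1.77]
axes x,y,z [[0.004, -0.001, -1.0], [0.98, -0.198, 0.004], [-0.198, -0.98, -0.0]] yaw of tool y deg -11.4
```

View pics/p8.png

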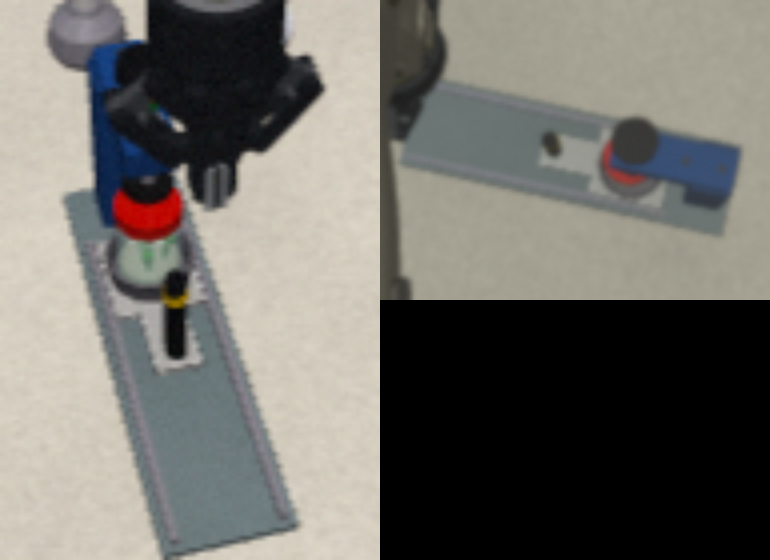

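The jar stands upright under the foot, at (150,230) in the scene crop, with the slide home. Next I'll move over the knob.

Call:
{"op": "servo_tool", "data": {"moves": [[0, -0.2, 4, 0, 1], [0, 0, 5, 0, 1], [0, 0, 5, 0, 1], [0, 0, 4.2, 0, 1], [0, 0, 0.5, 0, 1], [1, 0, 0, 0, 1], [1, 0, 0, 0, 1], [1, 0, 0, 0, 1], [0.5, 0, 0, 0, 1], [0, 0, 0, 0, 1]]}}

```text
clock: 24.05
tcp_pos: [0.5718, -0.1016, 0.2638]
orientation: [-0.448, -0.547, -0.448, 0.547]
wrist_force: [0.2, 0.5, 0.1]
finger_gap: 0.0002
```

```bash
python3 st.py .573 -.102 .222
python3 - <<'E'
from workcell import optics
from ov import *
p=optics.read_camera("scene");q=optics.read_camera("top")
Y=(0,255,255)
ov(p,"pics/p9.png",(205,155),(80,80),6,[(.573,-.102,.246,.022,Y)]);ov(q,"pics/p9t.png",(220,140),(90,70),6,[(.573,-.102,.246,.022,Y)])
E
```

```text
t 24.05 tcp [ 0.5718 -0.1016  0.2638] F [0.2 0.5 0.1] gap 0.0002 j [-0.31  0.32  0.13  1.39 -0.    1.46]
axes x,y,z [[-0.001, 0.0, -1.0], [0.98, -0.197, -0.001], [-0.197, -0.98, 0.0]] yaw of tool y deg -11.4
tool-shift cm [4.18 0.13 0.01]
```

View pics/p9.png

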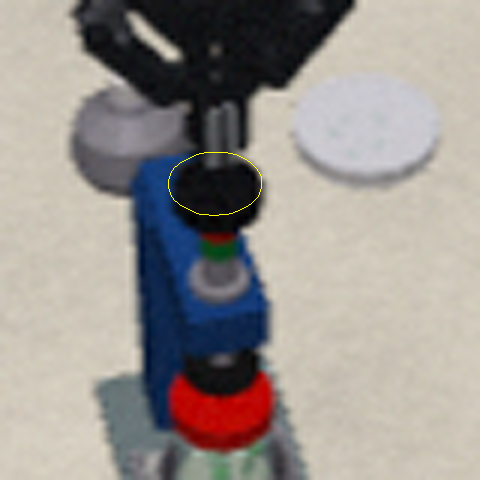

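View pics/p9t.png

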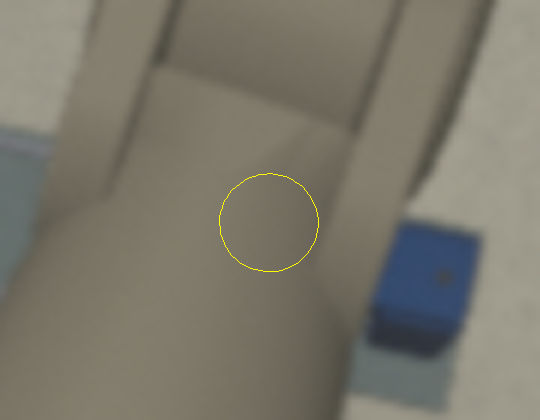

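The knob's fitted circle (215,184) lies on the knob, with the finger tips over it at (222,150). I'll press in slow steps.

Call:
{"op": "servo_tool", "data": {"moves": [[0.7, 0.1, 0, 0, 1], [0.6, 0, 0, 0, 1], [0.4, 0, 0, 0, 1], [0.3, 0, 0, 0, 1], [0.2, 0, 0, 0, 1], [0.2, 0, 0, 0, 1], [0.2, 0, 0, 0, 1], [0.2, 0, 0, 0, 1], [0, 0, 0, 0, 1], [0, 0, 0, 0, 1]]}}

```text
clock: 25.4
tcp_pos: [0.5728, -0.1024, 0.2362]
orientation: [-0.448, -0.547, -0.448, 0.547]
wrist_force: [-3.6, -0.6, 3.4]
finger_gap: -0.0001
```

Call:
{"op": "servo_tool", "data": {"moves": [[0.2, 0, 0, 0, 1], [0.2, 0, 0, 0, 1], [0.2, 0, 0, 0, 1], [0.2, 0, 0, 0, 1], [0.2, 0, 0, 0, 1], [0, 0, 0, 0, 1], [0, 0, 0, 0, 1], [0, 0, 0, 0, 1], [0, 0, 0, 0, 1], [0, 0, 0, 0, 1]]}}

```text
clock: 26.65
tcp_pos: [0.5729, -0.1024, 0.2272]
orientation: [0.448, 0.547, 0.448, -0.547]
wrist_force: [-4.2, 0.3, 8.5]
finger_gap: -0.0001
```

Call:
{"op": "servo_tool", "data": {"moves": [[0.2, 0, 0, 0, 1], [0.2, 0, 0, 0, 1], [0.2, 0, 0, 0, 1], [0, 0, 0, 0, 1], [0, 0, 0, 0, 1], [0, 0, 0, 0, 1], [0, 0, 0, 0, 1], [0, 0, 0, 0, 1], [0, 0, 0, 0, 1], [0, 0, 0, 0, 1]]}}

```text
clock: 27.9
tcp_pos: [0.5729, -0.1024, 0.222]
orientation: [0.448, 0.547, 0.447, -0.547]
wrist_force: [-7.3, 0.2, 12.8]
finger_gap: -0.0002
```

```bash
python3 st.py
python3 - <<'E'
from workcell import optics
from ov import *
p=optics.read_camera("scene")
ov(p,"pics/p10.png",(215,165),(55,85),7,[])
cv2.imwrite("pics/p10f.png",p["pixels"])
E
```

```text
t 27.9 tcp [ 0.5729 -0.1024  0.222 ] F [-7.3  0.2 12.8] gap -0.0002 j [-0.31  0.33  0.04  1.29 -0.    1.46]
axes x,y,z [[0.001, -0.001, -1.0], [0.98, -0.198, 0.002], [-0.198, -0.98, 0.0]] yaw of tool y deg -11.4
```

View pics/p10.png

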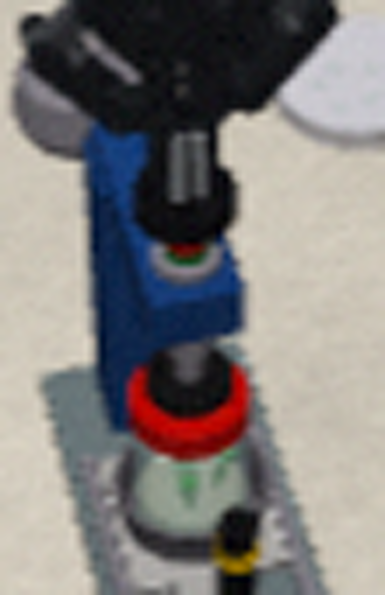

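View pics/p10f.png

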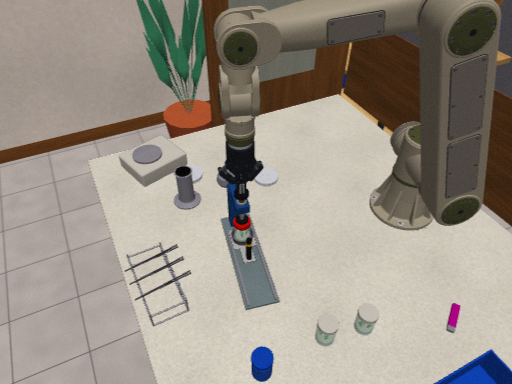

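The collar rim is within the green band at (187,262), with green still showing below the red. The force of 12.8 N and TCP z of 0.222 give about 23 to 24 mm of travel. The foot is on the red cap and the jar is upright, so I'm handing in.

```bash
python3 -c "
from workcell import order
print(order.hand_in())"; python3 st.py
```

```text
the job is handed in; nothing more can be done
None
the job is handed in; nothing more can be done
```

I placed the red-capped jar in the cup, pushed the slide in by its handle, and pressed the knob down. I handed the job in at about 28 s, still holding the knob. The hand-in gives no verdict.

- **Jar:** the last picture shows it upright under the foot, with the foot bearing on the red cap. I did not measure its offset from the cup centre at the end. In the top view after placing, the cap sat within about 2 mm of where I expected it. The cup's clearance allows the jar at most about 4 mm.
- **Slide:** it stopped at the predicted place. When I pushed further it did not move and the force rose to about 15 N, so it was against its stop.
- **Knob:** the fingers were 24 mm below the knob's starting height. The push of 12.8 N instead suggests about 22–23 mm of travel. Both are well inside the green band, and green still shows at the collar below the red.
- **Cap:** I inferred that it is home from the stem travel and the force; I did not measure it directly.
- **Side load:** the knob carried about 7 N sideways at the end, probably friction under the finger tips. The tool pose was steady.
- **Other things on the bench:** the white and blue jars and the pot look unmoved in the last picture. The burner and dishes are partly hidden by the arm in it, so I did not check them separately.

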